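# Open the squeeze-and-turn canister

## Robot

A 7-joint arm with a two-finger parallel gripper is mounted at the origin on the work surface; the furniture and walls round the work are solid. World frame = base frame: x ahead of the robot, y to its left, z up, the work surface at z = 0. Lengths are in mm, angles in rad, forces in N, time in s.
With the tool pointing down it reaches from about 425 to 875 mm from the base axis. Payload 4.7 kg.
Tool frame: the origin (TCP) lies between the finger pads, 19 mm behind the fingertips; this is the grasp point; z points along the fingers, y is the line along which they close (so a half turn about z gives the same grasp; the last joint's range is limited). The gripper opens to 87 mm and grips with 3 to 60 N. Pads are 19 mm wide; open, the fingers measure 117 mm over their backs; the gripper's body (75 mm by 190 mm) begins 51 mm behind the grasp point.
Start: joints at [1.143, 0.321, -0.07, 1.45, 0.023, 1.371, -0.057], TCP at [277.903, -587.617, 241.287] pointing down, gripper open.
Joint ranges: [-2.86, 2.86], [-0.3, 2.09], [-1.38, 1.24], [0.06, 2.45], [-1.56, 4.7], [0.09, 2.05], [-2.69, 2.69]. Speed limits (rad/s): [2.57, 2.57, 3.14, 3.14, 3.14, 3.14, 3.14].

## Interface

Orientations are given as a rotation vector (axis times angle).
In Python, from cell import sensors, cams, ctrl gives the robot as it stands. The module is installed in compiled form; this text tells all that it offers.
- The arm moves only by the tool play_rows, never from a script. Its argument "increments" is a list of rows, each a list of 4 numbers: the shift along the tool's x, y, z in fractions of the full range, 1 being 50 cm, then the turn about the tool's z in parts of the range, where 1.0 means 2 rad. In form: [[tx, ty, tz, turn], ...]. A call has 1 to 12 rows; each row is the pose to reach, as a shift and turn from the pose commanded when the call began, along the tool's axes at that moment; what a row does not reach only later rows make up. A row lasts 1/8 s, in which the tool goes at most 62.5 mm and 10.7 degrees, less where a joint would pass 70% of its speed; a pose out of reach is approached as far as the arm can. Shift and turn numbers lie between -1 and 1, and a call with a number outside is refused. A call with a gripper value outside its range is refused whole. "jaw" is the opening, from 0 (shut) to 1 (fully open), set as the call begins (left out, the last holds). The fingers move at their own pace and stop on an object; "force" is the grip in N (left out, the last holds). Time passes only in rows, so rows that repeat a pose let the fingers close. It gives the time, the measured TCP pose, the force, the opening and the grip force at its end, in the units of the state.
- sensors.get_obs(): the state, without advancing time (a new reading comes with each control period).
- cams.get_image(name): name is "side" or "top" or "wrist"; returns the picture (400x640x3 uint8, red, green, blue); there is no depth.
- cams.calibration(name): a dict with "fx", "fy", "cx", "cy" (pixels), "world_to_cam" (4x4, takes a point from world to camera coordinates); the wrist camera has in their place "mount" (4x4, takes a point from camera to tool coordinates, whose origin is the TCP and whose axes are the flange's). Camera axes: x right, y down, z forward; pixel columns grow to the right and rows downward; lengths in mm; the calibration is good to about 2 mm. A picture is of the moment at which its call begins: read the wrist's pose just before it. calibration takes no time and is no camera call.
- ctrl.job_done(): hands the job in; it is judged then, once.
The state is a dict: "time": time; "joint_positions": joint angles; "qd": joint speeds; "effort": joint torques, N m; "tcp_pos": TCP position; "ee_rot": TCP orientation; "wrist_force": force on the tool from outside, world axes, zero at the start; "moment": the same for the moment, N m; "width": opening from 0.0 (shut) to 1.0 (fully open); "finger_force": force on a finger pad.
Only numpy, scipy, OpenCV 4.12 (cv2) and the standard library are available. Lean on these libraries where they do the work, as an engineer would, in place of code of your own. Each camera call takes 0.05 s, during which the arm holds its last target. There are 200 camera calls.

## Task

Open the round canister of game counters for the customers: squeeze the two tabs on its cap together, keep them squeezed while you turn the cap anticlockwise (seen from above) until you feel its stop, lift the cap off and set it down gently, upright, in the shallow wooden tray. Never force the cap against the canister: stop turning at the first firm resistance and lift only when it comes freely. Do not disturb the skittle, the toy car or the yo-yo.

Things in the scene. Friction and masses are not known exactly. Their poses are not given: they have to be found in the camera images.
- canister: Round wooden canister, fixed to the table, 84 mm across (87 at the foot), 92 mm high; origin at the centre of its underside, z up. Its rim (5 mm thick, inside radius 37 mm) has two notches, 14 mm wide and 8 mm deep, on its own +y and -y axis, which hold the teeth of the cap's tabs while it is locked. More than 35 N between cap and canister counts as forcing.
- canister_rim (a point): Centre of the canister's mouth, 92 mm up. Hidden under the cap, a ledge holds the cap's two lugs down but for two openings, 30 to 70 degrees anticlockwise (from above) of the locked position; the angle differs each run. A firm stop ends each opening: at the stop or up to 4 degrees before it the cap lifts out straight, elsewhere it has 1.5 mm of play upward. A stop blocks clockwise turns.
- cap: Loose grey plastic cap, 0.14 to 0.22 kg, locked at the start, its axes along the canister's (play 3 degrees). Origin at the centre of the plug's underside, z up, 66 mm above the canister's underside when seated. Plug 40 mm across, z = 0 to 14 mm, with lugs along x out to 31 mm radius (z = 2.5 to 8.5); round plate 71 mm across, z = 14 to 20 mm, inside the rim with 1.5 mm play all round.
- cap_grip (a point): Point on the cap's axis between its tabs, 49 mm above its origin: TCP place to grip from above, fingers closing along the cap's y axis; fingertips must stay above the rim (cap z = 26 mm). Tabs squeezed home hold firmly for turning and lifting. Free turning takes under 0.1 N m about the cap's axis; the stop is firmly met at 0.2 N m; closing pads may press the cap down: ease off.
- tab0 (a joint): Squeeze tab on the cap's +y side: 0 at rest (sprung out), 0.006 m when fully in. Spring: 3 N to start, 9 N fully in. Tabs are upright, 24 mm wide (along x), 6 mm thick, cap z = 21 to 55 mm; flat outer faces 58 mm apart at rest, 46 mm squeezed home. A tooth 10 mm wide (cap z = 21 to 26 mm) reaches out from each foot to 41 mm radius at rest, 35 mm squeezed (clears the notch from 4 mm in).
- tab1 (a joint): Squeeze tab on the cap's -y side: 0 at rest, 0.006 m fully inward; same spring.
- tray: Square shallow wooden tray, 120 x 120 x 14 mm, walls and floor 5 mm thick, fixed to the table; origin at the centre of its underside. Cap standing upright in it on its plug has its origin 5 mm above the tray's origin; the lugs must lie within the walls, the plate and tabs pass above them.
- skittle: Bystander: small yellow wooden skittle, 38 mm across, 100 mm high, standing beyond the work; origin at its underside.
- toy_car: Bystander: red wooden toy car, 58 x 102 x 50 mm; origin at its underside.
- yoyo: Bystander: red yo-yo, 56 mm across, 36 mm high; origin at its underside.
Things that resemble listed ones, but are neither listed nor needed, are in the scene too. Several things have the shape of the cap; the one meant has the colours described above.

How it is judged (in metres and radians):
On the way, in this order (a step that is already met when the one before it is completed fails the run):
1. both tabs are squeezed in while the cap is turned more than 20 degrees from locked, still down in the canister (value of joint each of tab0, tab1 above 0.003 m and angle between the x axis of cap and the x axis of canister, either way round above 0.35 rad and z of cap in the frame of canister below 0.072 m and horizontal distance between cap and canister below 0.006 m), for 0.1 s.
2. the cap is lifted clear above the canister (z of cap in the frame of canister above 0.095 m), for 0.1 s.
At the end, for the whole second after the job is handed in: The cap stands upright (within 0.1 rad) and at rest in the tray on its plug, its centre within 35 mm of the tray's centre along each of the tray's axes, origin less than 9 mm above the tray's underside, both tabs sprung out (under 1 mm) (x of cap in the frame of tray between -0.035 and 0.035 m and y of cap in the frame of tray between -0.035 and 0.035 m and z of cap in the frame of tray below 0.009 m and angle between cap's own z axis and vertical below 0.1 rad and linear speed of cap below 0.02 m/s and value of joint each of tab0, tab1 below 0.001 m); the robot touches nothing.
It fails at once if the cap is forced: more than 35 N between cap and canister (contact force between cap and canister above 35 N).
It fails at once if the cap is dropped or slammed into the tray: more than 60 N between them (contact force between cap and tray above 60 N).
It fails at once if the skittle is pushed more than 25 mm or tipped (distance of skittle from where it was at the start of the episode above 0.025 m or angle between skittle's own z axis and vertical above 0.4 rad).
It fails at once if the toy car is pushed more than 25 mm (distance of toy_car from where it was at the start of the episode above 0.025 m).
It fails at once if the yo-yo is pushed more than 25 mm (distance of yoyo from where it was at the start of the episode above 0.025 m).
It also fails if it takes over 72 s, if anything falls off the work surface, if the arm or the gripper's body presses on something with over 40 N, if the wrist force passes 120 N, or if a joint passes its speed limit or range.

## Working session

There is one attempt and no reset: what is moved stays moved. The work goes in short steps, Python scripts to look and compute and a tool call to move; the robot and the scene stay as the last step left them, time stands still between calls to the robot, and variables do not carry over. Pictures are saved under pics/ and viewed, at most 10 in all, crops included, and the job is handed in when it is done.

Besides the shell and the picture viewer there is one more tool, called after "Request:" by a JSON object that holds its "fn" and its "kwargs". play_rows: Moves the arm, as the interface text tells. Its arguments: {"type":"object","properties":{"increments":{"type":"array","items":{"type":"array","items":{"type":"number"}}},"jaw":{"type":"number"},"force":{"type":"number"}},"required":["increments"]}

```bash
mkdir -p pics
cat > h.py <<'E'
import numpy as np, cv2, json
from cell import sensors, cams, ctrl
from scipy.spatial.transform import Rotation as R
def snap(n,f):
    o=sensors.get_obs(); im=cams.get_image(n); cv2.imwrite('pics/'+f+'.png',im[:,:,::-1]); return o,im
def cam(n,o=None):
    c=cams.calibration(n)
    if n=='wrist':
        T=np.eye(4);T[:3,:3]=R.from_rotvec(o['ee_rot']).as_matrix();T[:3,3]=o['tcp_pos']
        return c,T@np.array(c['mount'])
    return c,np.linalg.inv(np.array(c['world_to_cam']))
def ray(n,px,z,o=None):
    c,M=cam(n,o); px=np.atleast_2d(px).astype(float)
    d=np.c_[(px[:,0]-c['cx'])/c['fx'],(px[:,1]-c['cy'])/c['fy'],np.ones(len(px))]@M[:3,:3].T
    return M[:3,3]+d*((z-M[2,3])/d[:,2])[:,None]
E
python3 - <<'E'
from h import *
ims=[snap(n,n+'0') for n in('top','side','wrist')]
print(ims[0][0])
for n in('top','side','wrist'): print(n,cams.calibration(n))
E
```

```text
{'time': 0.0, 'joint_positions': array([ 1.14309821,  0.3218575 , -0.07008447,  1.45169229,  0.02259058,
        1.37077442, -0.05689269]), 'qd': array([-0.00129485,  0.00087512,  0.00177124,  0.00203944,  0.0010743 ,
        0.00053567, -0.00060643]), 'effort': array([-1.32998812e-04, -4.91281128e+01, -4.03564554e-01, -3.12526238e+01,
       -6.36726804e-02,  4.35681792e-02,  1.72794994e-04]), 'tcp_pos': array([ 277.6548356 , -587.13939784,  240.1303785 ]), 'ee_rot': array([-3.06341174e+00, -6.87988991e-01,  8.03769073e-04]), 'wrist_force': array([-0.16031006, -0.48199015,  0.38814504]), 'moment': array([-0.04503332, -0.00019266, -0.03765357]), 'finger_force': 0.0, 'width': 0.9981300726334313}
top {'fx': 471.1525200327099, 'fy': 471.1525200327099, 'cx': 326.42594391799446, 'cy': 203.70743394166072, 'world_to_cam': array([[-8.76163307e-03, -9.99885127e-01, -1.23679926e-02,
        -3.71322299e+01],
       [-9.96772748e-01,  9.72001018e-03, -7.96844378e-02,
         5.00866512e+02],
       [ 7.97955012e-02,  1.16299121e-02, -9.96743409e-01,
         9.91760986e+02],
       [ 0.0000000
[... 292 characters left out ...]
3266307e-02, -5.42083576e-01, -8.40184796e-01,
         5.80842615e+01],
       [-1.67246494e-02,  8.40304926e-01, -5.41855993e-01,
         9.77740828e+02],
       [ 0.00000000e+00,  0.00000000e+00,  0.00000000e+00,
         1.00000000e+00]])}
wrist {'fx': 333.3059211500154, 'fy': 333.3059211500154, 'cx': 319.401218111967, 'cy': 201.939729801283, 'mount': array([[ 1.10350022e-03, -9.63637207e-01, -2.67211742e-01,
         7.30482909e+01],
       [ 9.99999283e-01,  9.38920075e-04,  7.43684063e-04,
        -1.72138119e-01],
       [-4.65751165e-04, -2.67212371e-01,  9.63637552e-01,
        -1.44346037e+02],
       [ 0.00000000e+00,  0.00000000e+00,  0.00000000e+00,
         1.00000000e+00]])}
```

View pics/top0.png

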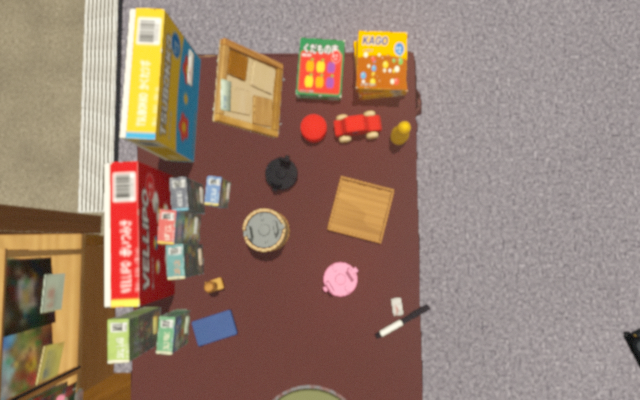

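View pics/side0.png

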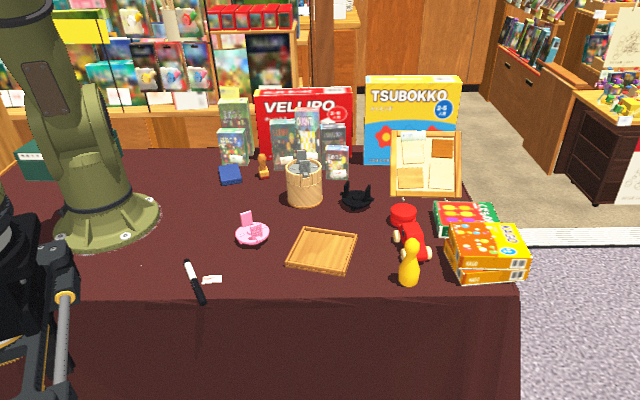

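The top view shows three cap-shaped things: grey at (266,230), seated in the wooden canister; pink at (341,280), loose; and black at (281,174), loose. I choose the grey one. The tray is at (361,209), and the bystanders are the yo-yo (313,128), car (357,126) and skittle (401,133). Next is one close crop with measurements.

Run:
```python
from h import *
im=cv2.imread('pics/top0.png')
cv2.imwrite('pics/crop.png',cv2.resize(im[195:265,225:310],None,fx=8,fy=8,interpolation=cv2.INTER_CUBIC))
hsv=cv2.cvtColor(im,cv2.COLOR_BGR2HSV)
m=((hsv[:,:,0]>8)&(hsv[:,:,0]<28)&(hsv[:,:,1]>70)&(hsv[:,:,2]>90)).astype(np.uint8)
def big(x0,y0,x1,y1):
    mm=np.zeros_like(m);mm[y0:y1,x0:x1]=m[y0:y1,x0:x1]
    c=max(cv2.findContours(mm,cv2.RETR_EXTERNAL,cv2.CHAIN_APPROX_NONE)[0],key=cv2.contourArea);return c
t=big(315,165,405,255); p=cv2.boxPoints(cv2.minAreaRect(t)); print('tray px',p); w=ray('top',p,14); print(w,w.mean(0),np.linalg.norm(np.diff(w,axis=0),axis=1))
c=big(235,200,300,262)[:,0]; h=cv2.convexHull(c)[:,0]; print('can hull',h.min(0),h.max(0)); 
w=ray('top',h,92); print('ext',w.min(0),w.max(0)); print(cv2.minEnclosingCircle(w[:,:2].astype(np.float32)))
```

```text
tray px [[324.8242  230.18568]
 [339.29056 173.7668 ]
 [395.75754 188.24553]
 [381.29117 244.66441]]
[[ 443.89891676  -37.75586718   14.        ]
 [ 565.84967561  -70.18036972   14.        ]
 [ 533.01812399 -191.81539422   14.        ]
 [ 411.84359849 -158.40892887   14.        ]] [ 488.65257871 -114.54014      14.        ] [126.18770126 125.98805486 125.69509759]
can hull [241 207] [290 252]
ext [399.94722857  30.19269879  92.        ] [489.41969478 127.76226398  92.        ]
((444.3076477050781, 78.86189270019531), 49.031978607177734)
```

View pics/crop.png

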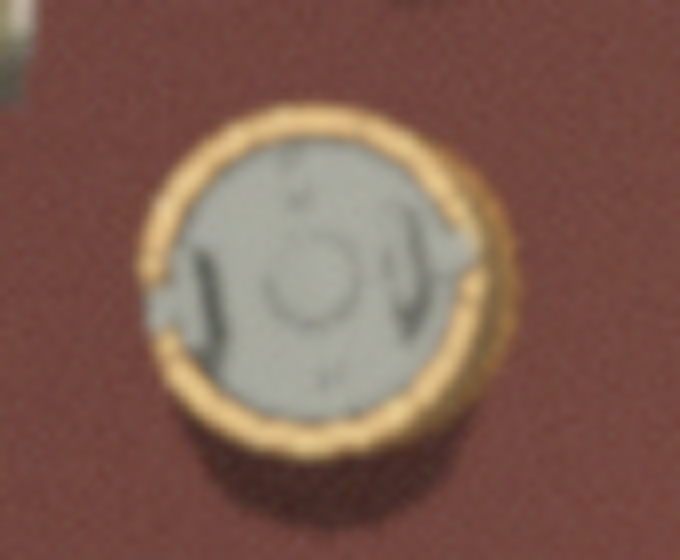

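```bash
cat >> h.py <<'E'
def plan(xyz,ydir,o=None):
    o=o or sensors.get_obs(); M=R.from_rotvec(o['ee_rot']).as_matrix()
    d=M.T@(np.array(xyz)-o['tcp_pos'])/10; v=M.T@np.r_[ydir,0]; a=np.arctan2(-v[0],v[1]); a=(a+np.pi/2)%np.pi-np.pi/2
    print('t',o['time'],'shift cm',d.round(3),'turn',a.round(4),'tool z',M[:,2].round(4),'q7',o['joint_positions'][6].round(3)); return d,a
E
python3 - <<'E'
from h import *
C=ray('top',[[225+311.6/8,195+280.6/8]],92)[0]; f=lambda x,y:[225+x/8-.06,195+y/8-.06]
T=ray('top',[f(160,308),f(462,252)],90); print(C,T,T.mean(0),np.linalg.norm(T[0]-T[1]))
v=(T[0]-T[1])[:2];v/=np.linalg.norm(v);print(v,np.degrees(np.arctan2(v[1],v[0])))
plan([488,-114,260],v); plan([C[0],C[1],240],v)
# side check
c=np.array(cams.calibration('side')['world_to_cam']);k=cams.calibration('side')
for z in(0,92):
    p=c@np.r_[C[:2],z,1];print(p[0]/p[2]*k['fx']+k['cx'],p[1]/p[2]*k['fy']+k['cy'])
E
```

```text
[443.35938945  82.0226681   92.        ] [[437.05984862 120.22310442  90.        ]
 [450.30294381  44.93391596  90.        ]] [443.68139622  82.57851019  90.        ] 76.4450225275175
[-0.17323685  0.98488019] 99.97607020338852
t 0.15 shift cm [ 39.245 -33.789  -1.915] turn 0.2678 tool z [-7.0e-04  1.3e-03 -1.0e+00] q7 -0.057
t 0.15 shift cm [ 43.593 -53.414   0.115] turn 0.2678 tool z [-7.0e-04  1.3e-03 -1.0e+00] q7 -0.057
304.29356669140793 199.45050697507682
302.41659753340775 166.20253874361936
```

Careful with the scale: shifts go in shares of 50 cm and turns go in shares of 2 rad. That gives: -48 cm / 50 = -0.96, 39.2 cm / 50 = 0.784, 0.268 rad / 2 = 0.134.

Request:
{"fn": "play_rows", "kwargs": {"increments": [[0.08,-0.068,-0.004,0.01],[0.16,-0.14,-0.008,0.025],[0.24,-0.208,-0.012,0.04],[0.32,-0.276,-0.016,0.05],[0.4,-0.344,-0.02,0.065],[0.48,-0.412,-0.024,0.08],[0.56,-0.48,-0.028,0.095],[0.64,-0.548,-0.032,0.11],[0.72,-0.62,-0.036,0.125],[0.784,-0.676,-0.038,0.134],[0.82,-0.86,-0.02,0.134],[0.836,-0.96,0,0.134]], "jaw": 1, "force": 20}}

```text
time: 1.65
tcp_pos: [455.7, 7.3, 244.3]
ee_rot: [-3.129, -0.273, -0.001]
wrist_force: [1.1, 1.2, 0.3]
width: 1.003
finger_force: 0.0
```

Run:
```python
from h import *
o,im=snap('wrist','w1')
plan([443.5,82.3,240],[-.173,.985])
c,M=cam('wrist',o)
p=np.linalg.inv(M)@[443.5,82.3,92,1];print(p[0]/p[2]*c['fx']+c['cx'],p[1]/p[2]*c['fy']+c['cy'])
```

```text
t 1.7 shift cm [ 0.325 -6.618  0.335] turn 0.011 tool z [-0.0034  0.0037 -1.    ] q7 -1.42
236.42478659167458 191.23432067121018
```

View pics/w1.png

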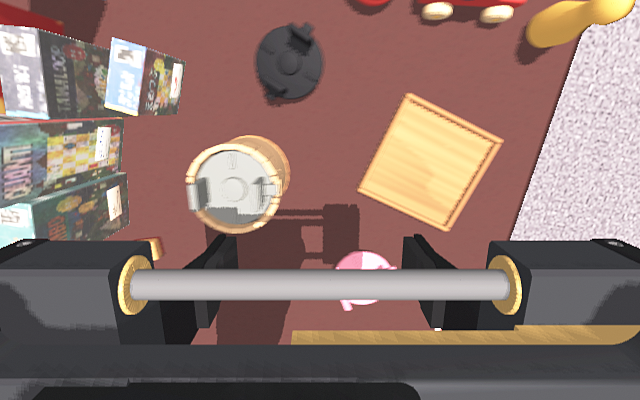

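Run:
```python
from h import *
im=cv2.imread('pics/w1.png')
cv2.imwrite('pics/w1c.png',cv2.resize(im[130:245,100:300],None,fx=4,fy=4,interpolation=cv2.INTER_CUBIC))
# box near: side base px, then height via top edge in the side view
c=cams.calibration('side');W=np.array(c['world_to_cam'])
for b,t in(((337,179),(337,147)),((287,175),(287,130)),((305,160),(305,110)),((335,160),(335,123))):
    P=ray('side',[b],0)[0]
    zs=np.arange(0,300,2.);q=(W@np.c_[np.tile(P[:2],(len(zs),1)),zs,np.ones(len(zs))].T)
    r=q[1]/q[2]*c['fy']+c['cy'];print(P.round(),zs[np.argmin(abs(r-t[1]))])
for p in((205,205),(230,205),(202,240),(204,275),(230,178)): print(p,[ray('top',[p],z)[0][:2].round() for z in(0,60,100,150)])
```

```text
[525. 177.   0.] 92.0
[392. 203.   0.] 130.0
[436. 286.   0.] 150.0
[521. 283.   0.] 112.0
(205, 205) [array([502., 225.]), array([497., 209.]), array([494., 198.]), array([490., 184.])]
(230, 205) [array([501., 170.]), array([497., 157.]), array([493., 148.]), array([489., 137.])]
(202, 240) [array([425., 231.]), array([425., 214.]), array([425., 203.]), array([424., 189.])]
(204, 275) [array([350., 225.]), array([354., 209.]), array([356., 198.]), array([360., 185.])]
(230, 178) [array([561., 171.]), array([553., 157.]), array([547., 149.]), array([540., 138.])]
```

View pics/w1c.png

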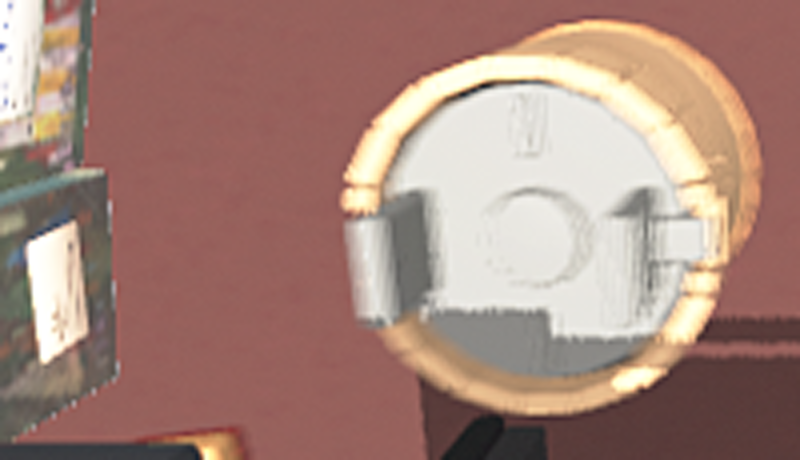

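Run:
```python
from h import *
o=sensors.get_obs()
f=lambda x,y:[100+x/4-.4,130+y/4-.4]
C=ray('wrist',[f(535,234)],92,o)[0]; N=ray('wrist',[f(715,240),f(727,234),f(343,234),f(535,55),f(535,413)],[88,92,92,92,92],o) if 0 else ray('wrist',[f(715,240),f(727,234),f(343,234),f(535,55),f(535,413)],90,o)
print(C,N.round(1)); v=(C-N[0])[:2];print(np.degrees(np.arctan2(v[1],v[0])))
u=np.array([-.173,.985])
plan([443,82.3,240],u);plan([443,82.3,155],u)
```

```text
[441.53164524  94.89118325  92.        ] [[447.2  54.6  90. ]
 [449.1  52.1  90. ]
 [432.8 138.6  90. ]
 [481.4 100.1  90. ]
 [397.4  90.2  90. ]]
98.0526017286062
t 1.7 shift cm [ 0.275 -6.627  0.335] turn 0.011 tool z [-0.0034  0.0037 -1.    ] q7 -1.42
t 1.7 shift cm [ 0.298 -6.59   8.835] turn 0.011 tool z [-0.0034  0.0037 -1.    ] q7 -1.42
```

Converted, -6.6 cm / 50 = -0.132, -3 cm / 50 = -0.06, 0.01 rad / 2 = 0.005.

Request:
{"fn": "play_rows", "kwargs": {"increments": [[0.002,-0.06,0.004,0.005],[0.006,-0.132,0.006,0.005],[0.006,-0.132,0.006,0.005],[0.006,-0.132,0.006,0.005],[0.006,-0.132,0.006,0.005]]}}

```text
time: 2.33
tcp_pos: [447.7, 69.5, 241.3]
ee_rot: [3.131, 0.254, -0.0]
wrist_force: [0.1, -0.2, 0.4]
width: 0.996
finger_force: 0.0
```

Run:
```python
from h import *
o,im=snap('wrist','w2'); print(o['tcp_pos'],o['qd'].round(3))
plan([443,82.3,240],[-.173,.985])
c,M=cam('wrist',o)
for P in([443.5,82.3,92],[443.5,82.3,121]):
    p=np.linalg.inv(M)@np.r_[P,1];print(p[0]/p[2]*c['fx']+c['cx'],p[1]/p[2]*c['fy']+c['cy'])
cv2.imwrite('pics/w2c.png',cv2.resize(im[120:270,220:420,::-1],None,fx=4,fy=4,interpolation=cv2.INTER_CUBIC))
```

```text
[447.68521015  69.49640328 241.32640533] [-0.001 -0.    -0.002 -0.002 -0.004  0.    -0.001]
t 2.375 shift cm [-0.256 -1.323  0.135] turn -0.0121 tool z [-3.e-04 -1.e-04 -1.e+00] q7 -1.557
304.67345169212774 195.17389676492172
303.1983960042809 203.88253430717634
```

View pics/w2c.png

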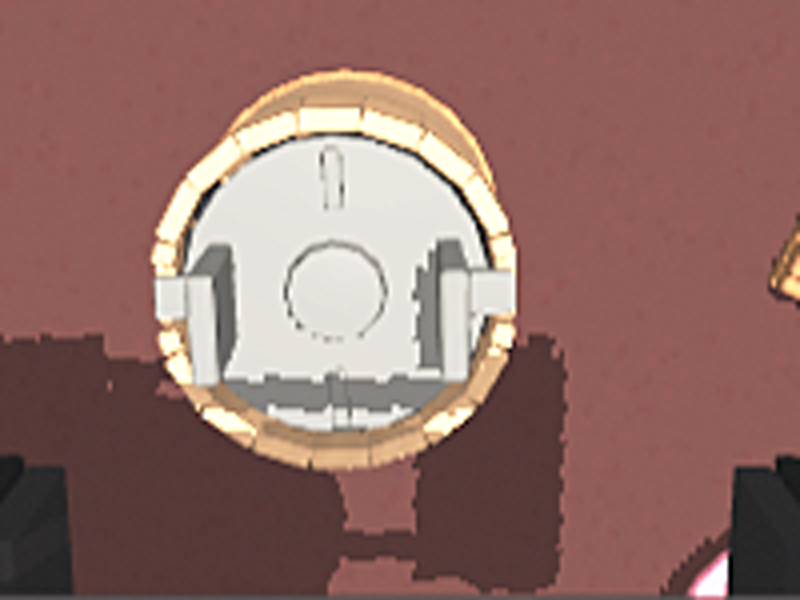

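Run:
```python
from h import *
o=sensors.get_obs()
f=lambda x,y:[220+x/4-.4,120+y/4-.4]
N=ray('wrist',[f(334,286),f(172,297),f(493,292),f(152,286),f(516,286),f(334,104),f(334,468)],92,o)
print(N.round(1)); v=(N[1]-N[2])[:2];print('teeth mid',(N[1]+N[2])/2,np.linalg.norm(v),np.degrees(np.arctan2(v[1],v[0])))
print('rim d',np.linalg.norm(N[3]-N[4]),np.linalg.norm(N[5]-N[6]))
```

```text
[[447.   84.5  92. ]
 [438.5 120.4  92. ]
 [451.5  48.7  92. ]
 [440.3 125.1  92. ]
 [453.7  43.8  92. ]
 [487.4  90.6  92. ]
 [403.4  77.9  92. ]]
teeth mid [444.98195077  84.5118957   92.        ] 72.87357419619948 100.24223868743547
rim d 82.46248558113496 84.94198825723518
```

Run:
```python
from h import *
plan([445,83.5,117],[-.1754,.9845])
```

```text
t 2.375 shift cm [-0.036 -1.41  12.435] turn -0.0146 tool z [-3.e-04 -1.e-04 -1.e+00] q7 -1.557
```

Converted, 12.4 cm / 50 = 0.248, 11.5 cm / 50 = 0.23, -0.015 rad / 2 = -0.0075.

Request:
{"fn": "play_rows", "kwargs": {"increments": [[0,-0.028,0.03,-0.0075],[0,-0.028,0.08,-0.0075],[0,-0.028,0.14,-0.0075],[0,-0.028,0.19,-0.0075],[0,-0.028,0.23,-0.0075],[0,-0.028,0.248,-0.0075],[0,-0.028,0.248,-0.0075],[0,-0.028,0.248,-0.0075]], "jaw": 0.78, "force": 5}}

```text
time: 3.38
tcp_pos: [445.8, 84.9, 118.1]
ee_rot: [3.129, 0.281, 0.002]
wrist_force: [0.2, -0.8, -0.4]
width: 0.778
finger_force: 0.0
```

Request:
{"fn": "play_rows", "kwargs": {"increments": [[0,0,0,0],[0,0,0,0],[0,0,0,0],[0,0,0,0],[0,0,0,0],[0,0,0,0]], "jaw": 0.62, "force": 8}}

```text
time: 4.12
tcp_pos: [445.7, 84.7, 118.1]
ee_rot: [3.129, 0.28, 0.001]
wrist_force: [-0.5, -0.6, 5.4]
width: 0.624
finger_force: 4.9
```

Converted, -0.1 cm / 50 = -0.002, -0.05 cm / 50 = -0.001.

Request:
{"fn": "play_rows", "kwargs": {"increments": [[0,0,-0.001,0],[0,0,-0.002,0],[0,0,-0.002,0],[0,0,-0.002,0],[0,0,-0.002,0],[0,0,-0.002,0]], "jaw": 0.45, "force": 20}}

```text
time: 4.88
tcp_pos: [445.3, 84.6, 118.4]
ee_rot: [3.129, 0.28, 0.0]
wrist_force: [1.2, -0.7, 1.0]
width: 0.51
finger_force: 20.0
```

Converted, -0.28 rad / 2 = -0.14.

Request:
{"fn": "play_rows", "kwargs": {"increments": [[0,0,0,-0.035],[0,0,0,-0.07],[0,0,0,-0.105],[0,0,0,-0.14],[0,0,0,-0.14],[0,0,0,-0.14]]}}

```text
time: 5.62
tcp_pos: [445.0, 84.8, 118.4]
ee_rot: [-3.059, -0.713, 0.001]
wrist_force: [-1.1, 0.2, 1.8]
width: 0.513
finger_force: 20.0
```

```bash
cat > s.py <<'E'
from h import *
o=sensors.get_obs(); M=R.from_rotvec(o['ee_rot']).as_matrix()
print('t',o['time'],'F',o['wrist_force'].round(2),'Mo',o['moment'].round(3),'w',o['width'].round(3),'yaw from lock',round((np.degrees(np.arctan2(M[1,0],M[0,0]))-10.2),2),o['tcp_pos'].round(1),'q7',o['joint_positions'][6].round(2))
E
python3 s.py
```

```text
Traceback (most recent call last):
  File "s.py", line 3, in <module>
    print('t',o['time'],'F',o['wrist_force'].round(2),'Mo',o['moment'].round(3),'w',o['width'].round(3),'yaw from lock',round((np.degrees(np.arctan2(M[1,0],M[0,0]))-10.2),2),o['tcp_pos'].round(1),'q7',o['joint_positions'][6].round(2))
                                                                                    ^^^^^^^^^^^^^^^^
AttributeError: 'float' object has no attribute 'round'
```

```bash
sed -i "s/o\['width'\].round(3)/round(o['width'],3)/" s.py; python3 s.py
```

```text
t 5.625 F [-1.1   0.24  1.8 ] Mo [0.104 0.092 0.053] w 0.513 yaw from lock 16.04 [445.   84.8 118.4] q7 -1.38
```

Converted, -0.18 rad / 2 = -0.09.

Request:
{"fn": "play_rows", "kwargs": {"increments": [[0,0,0,-0.03],[0,0,0,-0.06],[0,0,0,-0.09],[0,0,0,-0.09],[0,0,0,-0.09]]}}

```text
time: 6.25
tcp_pos: [445.1, 84.7, 118.4]
ee_rot: [2.983, 0.985, -0.0]
wrist_force: [-0.0, -0.1, 2.4]
width: 0.511
finger_force: 20.0
```

```bash
python3 s.py
```

```text
t 6.25 F [-0.04 -0.06  2.38] Mo [-0.006  0.006  0.061] w 0.511 yaw from lock 26.34 [445.1  84.7 118.4] q7 -1.2
```

Converted, -0.06 rad / 2 = -0.03.

Request:
{"fn": "play_rows", "kwargs": {"increments": [[0,0,0,-0.015],[0,0,0,-0.03],[0,0,0,-0.03]]}}

```text
time: 6.62
tcp_pos: [445.2, 84.7, 118.5]
ee_rot: [2.952, 1.076, -0.0]
wrist_force: [-0.5, 1.1, 1.3]
width: 0.514
finger_force: 20.0
```

```bash
python3 s.py
```

```text
t 6.625 F [-0.51  1.13  1.29] Mo [-0.009 -0.025  0.032] w 0.514 yaw from lock 29.86 [445.2  84.7 118.5] q7 -1.14
```

Converted, -0.05 rad / 2 = -0.025.

Request:
{"fn": "play_rows", "kwargs": {"increments": [[0,0,0,-0.015],[0,0,0,-0.025],[0,0,0,-0.025]]}}

```text
time: 7.0
tcp_pos: [445.2, 84.6, 118.4]
ee_rot: [2.924, 1.149, -0.0]
wrist_force: [0.5, 0.5, 1.2]
width: 0.514
finger_force: 20.0
```

```bash
python3 s.py
```

```text
t 7.0 F [0.54 0.54 1.16] Mo [ 0.003  0.003 -0.015] w 0.514 yaw from lock 32.72 [445.2  84.6 118.4] q7 -1.09
```

Converted, -0.05 rad / 2 = -0.025.

Request:
{"fn": "play_rows", "kwargs": {"increments": [[0,0,0,-0.015],[0,0,0,-0.025],[0,0,0,-0.025]]}}

```text
time: 7.38
tcp_pos: [445.2, 84.6, 118.5]
ee_rot: [2.894, 1.222, -0.0]
wrist_force: [-0.3, -0.3, 2.3]
width: 0.51
finger_force: 20.0
```

```bash
python3 s.py
```

```text
t 7.375 F [-0.35 -0.32  2.29] Mo [-0.013 -0.     0.017] w 0.51 yaw from lock 35.59 [445.2  84.6 118.5] q7 -1.04
```

Converted, -0.05 rad / 2 = -0.025.

Request:
{"fn": "play_rows", "kwargs": {"increments": [[0,0,0,-0.015],[0,0,0,-0.025],[0,0,0,-0.025]]}}

```text
time: 7.75
tcp_pos: [445.2, 84.7, 118.4]
ee_rot: [2.863, 1.294, -0.0]
wrist_force: [-0.4, 0.4, 1.0]
width: 0.508
finger_force: 20.0
```

```bash
python3 s.py
```

```text
t 7.75 F [-0.43  0.4   1.01] Mo [ 0.003 -0.043  0.017] w 0.508 yaw from lock 38.46 [445.2  84.7 118.4] q7 -0.99
```

Converted, -0.05 rad / 2 = -0.025.

Request:
{"fn": "play_rows", "kwargs": {"increments": [[0,0,0,-0.015],[0,0,0,-0.025],[0,0,0,-0.025]]}}

```text
time: 8.12
tcp_pos: [445.2, 84.7, 118.4]
ee_rot: [2.829, 1.365, -0.0]
wrist_force: [0.1, 0.8, 1.3]
width: 0.513
finger_force: 20.0
```

```bash
python3 s.py
```

```text
t 8.125 F [0.05 0.84 1.29] Mo [-0.021 -0.055  0.054] w 0.513 yaw from lock 41.32 [445.2  84.7 118.4] q7 -0.94
```

Converted, -0.05 rad / 2 = -0.025.

Request:
{"fn": "play_rows", "kwargs": {"increments": [[0,0,0,-0.015],[0,0,0,-0.025],[0,0,0,-0.025]]}}

```text
time: 8.5
tcp_pos: [445.4, 84.6, 118.5]
ee_rot: [-2.795, -1.434, -0.001]
wrist_force: [0.4, -0.7, -0.3]
width: 0.51
finger_force: 20.0
```

```bash
python3 s.py
```

```text
t 8.5 F [ 0.38 -0.68 -0.27] Mo [-0.042 -0.304 -0.38 ] w 0.51 yaw from lock 44.12 [445.4  84.6 118.5] q7 -0.89
```

The moment about z jumped to -0.38 N m at about 44°, so this is the stop. I'll relieve it slightly and test the lift.

Converted, -0.3 cm / 50 = -0.006, -0.2 cm / 50 = -0.004, 0.012 rad / 2 = 0.006.

Request:
{"fn": "play_rows", "kwargs": {"increments": [[0,0,0,0.006],[0,0,-0.002,0.006],[0,0,-0.004,0.006],[0,0,-0.006,0.006],[0,0,-0.006,0.006]]}}

```text
time: 9.12
tcp_pos: [445.2, 84.3, 121.4]
ee_rot: [2.803, 1.418, -0.001]
wrist_force: [3.0, -1.6, -4.9]
width: 0.512
finger_force: 20.0
```

```bash
python3 s.py
```

```text
t 9.125 F [ 3.01 -1.65 -4.89] Mo [-0.448 -0.703 -0.113] w 0.512 yaw from lock 43.47 [445.2  84.3 121.4] q7 -0.9
```

Request:
{"fn": "play_rows", "kwargs": {"increments": [[0,0.0008,-0.001,0],[0,0.0008,-0.0024,0],[0,0.0008,-0.004,0],[0,0.0008,-0.004,0]]}}

```text
time: 9.62
tcp_pos: [445.3, 84.4, 123.4]
ee_rot: [-2.803, -1.418, 0.001]
wrist_force: [1.5, -2.1, -4.7]
width: 0.51
finger_force: 20.0
```

```bash
python3 s.py
```

```text
t 9.625 F [ 1.49 -2.12 -4.71] Mo [-0.383 -0.257 -0.134] w 0.51 yaw from lock 43.47 [445.3  84.4 123.4] q7 -0.89
```

Converted, -0.9 cm / 50 = -0.018, -0.7 cm / 50 = -0.014.

Request:
{"fn": "play_rows", "kwargs": {"increments": [[0,0.0004,-0.003,0],[0,0.0004,-0.006,0],[0,0.0004,-0.01,0],[0,0.0004,-0.014,0],[0,0.0004,-0.018,0],[0,0.0004,-0.018,0]]}}

```text
time: 10.38
tcp_pos: [446.0, 84.6, 132.9]
ee_rot: [2.803, 1.419, 0.001]
wrist_force: [-0.3, 0.1, -1.4]
width: 0.514
finger_force: 20.0
```

```bash
python3 s.py
```

```text
t 10.375 F [-0.34  0.06 -1.42] Mo [-0.045 -0.08  -0.048] w 0.514 yaw from lock 43.49 [446.   84.6 132.9] q7 -0.88
```

Converted, -6.7 cm / 50 = -0.134, -4.5 cm / 50 = -0.09.

Request:
{"fn": "play_rows", "kwargs": {"increments": [[0,0,-0.02,0],[0,0,-0.05,0],[0,0,-0.09,0],[0,0,-0.134,0],[0,0,-0.134,0],[0,0,-0.134,0]]}}

```text
time: 11.12
tcp_pos: [445.5, 84.2, 199.2]
ee_rot: [2.803, 1.418, -0.001]
wrist_force: [0.4, -0.0, -1.4]
width: 0.51
finger_force: 20.0
```

```bash
python3 s.py
python3 - <<'E'
from h import *
a=np.radians(90+10.2+43.5); u=[np.cos(a),np.sin(a)]
plan([488.7,-114.5,200],u); plan([488.7,-114.5,70],u)
E
```

```text
t 11.125 F [ 0.41 -0.02 -1.38] Mo [-0.051 -0.067 -0.033] w 0.51 yaw from lock 43.47 [445.5  84.2 199.2] q7 -0.83
t 11.125 shift cm [-13.449  15.255  -0.072] turn -0.0005 tool z [-2.e-04 -3.e-04 -1.e+00] q7 -0.832
t 11.125 shift cm [-13.443  15.254  12.928] turn -0.0005 tool z [-2.e-04 -3.e-04 -1.e+00] q7 -0.832
```

Converted, 15.3 cm / 50 = 0.306, 13.6 cm / 50 = 0.272.

Request:
{"fn": "play_rows", "kwargs": {"increments": [[-0.04,0.046,0,0],[-0.09,0.102,0,0],[-0.14,0.158,0,0],[-0.19,0.216,0,0],[-0.24,0.272,0,0],[-0.27,0.306,0,0],[-0.27,0.306,0.04,0],[-0.27,0.306,0.1,0],[-0.27,0.306,0.16,0],[-0.27,0.306,0.21,0],[-0.27,0.306,0.22,0],[-0.27,0.306,0.22,0]]}}

```text
time: 12.62
tcp_pos: [489.1, -114.7, 89.6]
ee_rot: [-2.802, -1.419, 0.0]
wrist_force: [-0.1, 0.6, -0.2]
width: 0.514
finger_force: 20.0
```

```bash
python3 s.py
python3 - <<'E'
from h import *
_,im=snap('side','s2'); cv2.imwrite('pics/s2c.png',cv2.resize(im[150:310,220:440,::-1],None,fx=3,fy=3))
E
```

```text
t 12.625 F [-0.1   0.56 -0.16] Mo [-0.035 -0.03   0.034] w 0.514 yaw from lock 43.51 [ 489.1 -114.7   89.6] q7 -0.54
```

View pics/s2c.png

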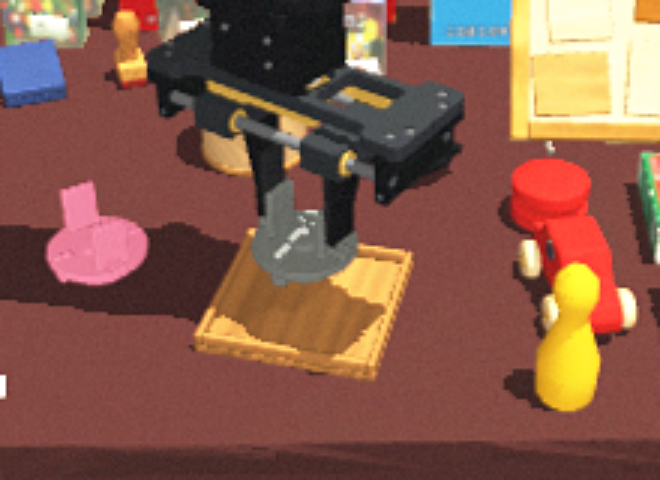

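The grey cap is held level between the fingers at crop (305,240), over the tray, with the bystanders untouched. Next I lower it slowly.

Converted, 3 cm / 50 = 0.06, 2.9 cm / 50 = 0.058.

Request:
{"fn": "play_rows", "kwargs": {"increments": [[0,0,0.016,0],[0,0,0.036,0],[0,0,0.05,0],[0,0,0.056,0],[0,0,0.058,0],[0,0,0.06,0],[0,0,0.06,0]]}}

```text
time: 13.55
tcp_pos: [489.1, -115.1, 59.6]
ee_rot: [2.803, 1.418, 0.0]
wrist_force: [0.2, 0.1, -1.1]
width: 0.514
finger_force: 20.0
```

Converted, 0.2 cm / 50 = 0.004, 0.15 cm / 50 = 0.003.

Request:
{"fn": "play_rows", "kwargs": {"increments": [[0,0,0.001,0],[0,0,0.002,0],[0,0,0.003,0],[0,0,0.004,0],[0,0,0.004,0]]}}

```text
time: 14.18
tcp_pos: [489.0, -115.1, 57.5]
ee_rot: [2.803, 1.418, -0.0]
wrist_force: [0.9, 0.5, -0.7]
width: 0.513
finger_force: 20.0
```

```bash
python3 s.py
```

```text
t 14.175 F [ 0.94  0.54 -0.66] Mo [ 0.061 -0.021  0.055] w 0.513 yaw from lock 43.47 [ 489.  -115.1   57.5] q7 -0.56
```

Converted, 0.1 cm / 50 = 0.002, 0.06 cm / 50 = 0.0012.

Request:
{"fn": "play_rows", "kwargs": {"increments": [[0,0,0.0006,0],[0,0,0.0012,0],[0,0,0.002,0],[0,0,0.002,0]]}}

```text
time: 14.68
tcp_pos: [489.0, -115.1, 57.4]
ee_rot: [2.803, 1.418, -0.001]
wrist_force: [-3.7, 1.8, 7.4]
width: 0.517
finger_force: 20.0
```

```bash
python3 s.py
```

```text
t 14.675 F [-3.67  1.81  7.41] Mo [ 0.204  0.8   -0.02 ] w 0.517 yaw from lock 43.47 [ 489.  -115.1   57.4] q7 -0.56
```

Converted, -0.05 cm / 50 = -0.001.

Request:
{"fn": "play_rows", "kwargs": {"increments": [[0,0,-0.001,0],[0,0,-0.001,0],[0,0,-0.001,0],[0,0,-0.001,0]], "jaw": 0.62}}

```text
time: 15.18
tcp_pos: [489.2, -115.2, 57.1]
ee_rot: [2.803, 1.418, 0.0]
wrist_force: [-0.1, -0.8, 2.7]
width: 0.622
finger_force: 4.9
```

Request:
{"fn": "play_rows", "kwargs": {"increments": [[0,0,0,0],[0,0,0,0],[0,0,0,0],[0,0,0,0],[0,0,0,0]], "jaw": 0.85}}

```text
time: 15.8
tcp_pos: [489.0, -115.1, 56.9]
ee_rot: [-2.803, -1.418, 0.0]
wrist_force: [0.2, 0.1, -0.7]
width: 0.85
finger_force: 0.0
```

Converted, -18 cm / 50 = -0.36, -17 cm / 50 = -0.34.

Request:
{"fn": "play_rows", "kwargs": {"increments": [[0,0,-0.006,0],[0,0,-0.03,0],[0,0,-0.07,0],[0,0,-0.12,0],[0,0,-0.2,0],[0,0,-0.28,0],[0,0,-0.34,0],[0,0,-0.36,0],[0,0,-0.36,0],[0,0,-0.36,0]]}}

```text
time: 17.05
tcp_pos: [488.2, -114.9, 235.6]
ee_rot: [-2.802, -1.418, 0.003]
wrist_force: [0.6, -0.4, 0.1]
width: 0.851
finger_force: 0.0
```

```bash
python3 s.py
python3 - <<'E'
from h import *
_,im=snap('side','s3'); cv2.imwrite('pics/s3c.png',cv2.resize(im[150:310,220:440,::-1],None,fx=3,fy=3))
E
```

```text
t 17.05 F [ 0.63 -0.36  0.09] Mo [-0.034 -0.063 -0.035] w 0.851 yaw from lock 43.48 [ 488.2 -114.9  235.6] q7 -0.47
```

View pics/s3c.png

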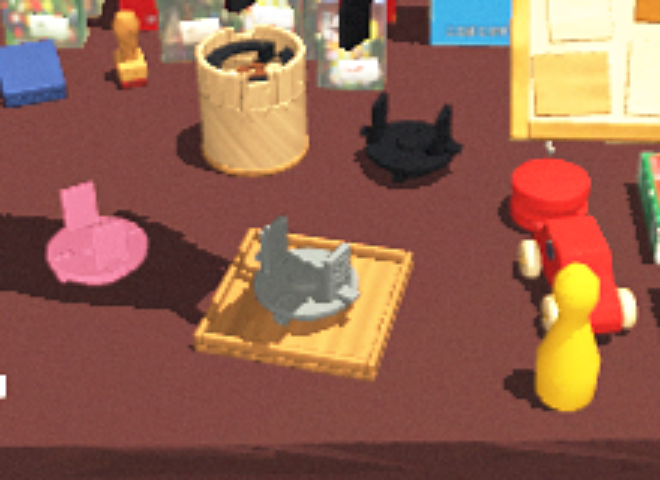

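The cap stands level in the tray at crop (305,285) with its tabs out. The canister is open and the bystanders have not moved.

```bash
python3 -c "
from cell import ctrl
print(ctrl.job_done())"
```

```text
the job is handed in; nothing more can be done
None
```

The job is handed in: the grey cap was squeezed, turned about 44° to its stop, lifted off and set upright in the tray with both tabs sprung out, and the last picture shows the skittle, car and yo-yo unmoved; no verdict came back.

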